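# Gauge the well: touch bottom and lock the quill

### The job

Gauge how deep the well in the aluminium sample block is: take the black bar handle of the depth-gauge stand, push the spring-returned quill gently down until its sprung tip rests lightly on the bottom of the well, and while holding it there turn the handle clockwise as far as it goes to lock the quill. Then let go, leaving the quill locked with its tip still lightly touching the bottom, not pressed solid, and the other things on the bench where they are.

Things in the scene. Friction and masses are not known exactly. Their poses are not given: they have to be found in the camera images.
- handle_grip (a point): centre of the black bar handle on top of the gauge's vertical quill: bar 70 mm long (this point's x), 12 mm thick (y), 24 mm high (z up). Pinch it from above across the 12 mm. Raised, its centre is 280 mm above the bench, the stand's highest part. Below the bar: a 10 mm thick neck, then a 16 mm wide collar, its top 30 mm below the bar's centre
- quill (a joint): how far the quill (steel rod, bar handle on top, thin stylus below) is pushed down, m: 0 raised, stop at 0.080. Unlocked, a return spring always pushes it up: about 2 N at the top, 3 N at the bottom, plus 0.5 N friction; let go, it rises back to 0.
- handle (a joint): turn of the bar handle about the vertical quill axis, rad: 0 open, grows clockwise seen from above, stop at 1.3. Starts between 0 and 0.2. From about 0.3 an eccentric clamps the quill; beyond 1.0 it is locked and stays so, holding some 8 N. Turning takes under 0.15 N m. On letting go it may rise by up to 1 mm.
- stylus: the thin steel stylus (6 mm thick, 8 mm ball end) below the quill; origin at the lowest point of its ball, 185 mm below the bar's centre and on the same vertical axis. The stylus is sprung in the quill: it starts to give at 0.8 N, gives 0.8 N per mm and is pressed solid after 9 mm (8 N).
- block: square aluminium block, 76 x 76 x 73 mm high, on the stand's base; origin at its underside's centre. A vertical well, 26 mm wide, opens in its top on the quill's axis; the stylus starts 10 mm above it and clears its sides. The well's steel bottom is 28 to 63 mm below the block's top, different each time and not measured: the quill goes down about 38 to 73 mm to touch it.
- stand: the gauge's grey stand, fixed to the bench: base 170 x 130 x 12 mm, column 50 mm wide on its -x side, grey head 115 x 50 mm, top at 165 mm (at full travel the bar's centre is still 35 mm above it). Origin on the bench; the quill's axis passes 10 mm from it towards this frame's +x. With the handle at 0 the bar lies along this frame's x.
- reagent_a: bystander: clear bottle with blue cap, 64 mm wide, 125 mm high; origin at the underside's centre
- reagent_b: bystander: amber bottle with blue cap, 54 mm wide, 105 mm high; origin at the underside's centre
- tip_box: bystander: black box with clear lid, 85 x 120 x 72 mm; origin at the underside's centre
- tube_rack: bystander: green tube rack, 200 x 75 mm, 87 mm high with its tubes; origin at the underside's centre
- pipette: bystander: hand pipette lying down, 200 mm long along its x, 24 mm thick; origin on the bench below the middle of its length
- beaker: bystander: glass beaker, 66 mm wide, 85 mm high; origin at the underside's centre
- vial_box: bystander: cardboard box, 90 x 60 x 35 mm; origin at the underside's centre

How it is judged:
By the outcome, as a careful person would: the job done as asked, in the order asked, and still so for the second after the job is handed in, with the robot touching nothing.
It also fails if it takes over 43 s, if anything falls off the work surface, if the arm or the gripper's body presses on something with over 40 N, if the wrist force passes 120 N, or if a joint passes its speed limit or range.

### The arm

A 6-joint arm with a two-finger parallel gripper is mounted at the origin on the work surface. World frame = base frame: x ahead of the robot, y to its left, z up, the work surface at z = 0. Lengths are in m, angles in rad, forces in N, time in s.
With the tool pointing down it reaches from about 0.35 to 0.775 m from the base axis. Payload 5.5 kg.
Tool frame: the origin (TCP) lies at the very end of the fingers, on their centre line; the grasp point (between the pads) lies 19 mm behind it; z points along the fingers, x is the direction in which the jaws open and shut, and the axes are right-handed (so a half turn about z gives the same grasp; the last joint's range is limited). The gripper opens to 85 mm and grips with 20 to 120 N. Pads are 22 mm wide; open, the fingers measure 114 mm over their backs; the gripper's body (76 mm by 85 mm) begins 54 mm behind the grasp point. The pads swing forward as they close: fully open they stand 13 mm farther back than shut.
Start: joints at [-1.317, 0.313, 0.046, 1.304, 0, 1.431], TCP at [0.221, -0.531, 0.231] pointing down, gripper open.
Joint ranges: [-2.76, 2.76], [-0.86, 1.69], [-1.03, 1.26], [-2.2, 2.34], [-1.47, 1.5], [-3.14, 3.14]. Speed limits (rad/s): [2.57, 2.57, 3.14, 3.14, 3.14, 3.14].

### API

Orientations are given as a unit quaternion [w, x, y, z].
In Python, from workcell import env gives the robot as it stands.
- The arm moves only by the shell command python3 -m inch 'ROWS' [FORCE]. ROWS is JSON, a list of rows, each a list of 7 numbers: the turn, a rotation vector about the tool's x, y, z each as a share of 8 degrees, from -1 to 1, then the shift along the tool's x, y, z each as a share of 0.05 m, from -1 to 1, then the closure, from 0 (fully open) to 1 (shut). A call has 1 to 12 rows; each row shifts and turns the commanded pose from where the row before left it, along the tool's axes as they then stand; what a row does not reach is not made up. A row lasts 1/10 s, in which the tool goes at most 50 mm and 8.59 degrees, less where a joint would pass 70% of its speed; a pose out of reach is approached as far as the arm can. A call with a number of a shift or a turn outside -1 to 1 is refused whole. A call with a gripper value outside its range is refused whole. The fingers move at their own pace and stop on an object; FORCE is the grip in N (left out, the last holds). Time passes only in rows, so rows that do not move let the fingers close. It gives the time, the measured TCP pose, the force and the opening at its end, in the units of the state.
- env.get_state(): the state, without advancing time (a new reading comes with each control period).
- env.read_camera(name): name is "scene" or "top" or "wrist"; returns the picture (480x640x3 uint8, red, green, blue); there is no depth.
- env.calibration(name): a dict with "fx", "fy", "cx", "cy" (pixels), "rvec" (rotation vector, rad) and "tvec" (3), from world to camera coordinates, as OpenCV has them; the wrist camera has in their place "hand_eye" (4x4, takes a point from camera to tool coordinates, whose origin is the TCP and whose axes are the tool frame's). Camera axes: x right, y down, z forward; pixel columns grow to the right and rows downward; lengths in m; the calibration is good to about 2 mm. A picture is of the moment at which its call begins: read the wrist's pose just before it. calibration takes no time and is no camera call.
- env.hand_in(): hands the job in, once; it reports no verdict.
The state is a dict: "clock": time; "joint_pos": joint angles; "qvel": joint speeds; "tau": joint torques, N m; "tcp_pos": TCP position; "orientation": TCP orientation; "wrist_force": force on the tool from outside, world axes, zero at the start; "ft_torque": the same for the moment, N m; "finger_gap": finger opening in m.
Only numpy, scipy, OpenCV 4.12 (cv2) and the standard library are available. Lean on these libraries where they do the work, as an engineer would, in place of code of your own. Each camera call takes 0.05 s, during which the arm holds its last target.

## Working session

There is one attempt and no reset: what is moved stays moved. The work goes in short steps, Python scripts to look and compute and a shell command to move; the robot and the scene stay as the last step left them, time stands still between calls to the robot, and variables do not carry over. Pictures are saved under pics/ and viewed, and the job is handed in when it is done.

```bash
ls; mkdir -p pics; python3 - <<'E'
from workcell import env
import cv2, json
s=env.get_state()
for k,v in s.items(): print(k,v)
for n in ["scene","top","wrist"]:
    im=env.read_camera(n); cv2.imwrite(f"pics/{n}0.png",im[:,:,::-1]); print(n,env.calibration(n))
E
```

```text
pics
clock 0.0
joint_pos [-1.31659491e+00  3.13973256e-01  4.50114244e-02  1.30360212e+00
  4.40339312e-06  1.43121751e+00]
qvel [ 0.00055941 -0.00155854 -0.00130189  0.00076091 -0.00054031 -0.00058585]
tau [-1.86922640e-03 -4.80633438e+01  2.98528075e+01  1.96279655e-02
 -3.34478127e-04  1.26929515e-05]
tcp_pos [ 0.22049488 -0.53050648  0.23043758]
orientation [-5.89771052e-04  8.31769493e-01 -5.55120464e-01 -6.58256781e-04]
wrist_force [ 0.38772012 -0.82762492 -0.22957254]
ft_torque [-0.01252473 -0.01217765 -0.01460097]
finger_gap 0.08516074524130524
scene {'fx': 604.5922858827258, 'fy': 604.5922858827258, 'cx': 325.32009281472796, 'cy': 245.7656267997136, 'rvec': array([ 1.03779964,  2.37825163, -1.05468848]), 'tvec': array([ 0.38473256, -0.13498628,  1.9456469 ])}
top {'fx': 606.9743310303345, 'fy': 606.9743310303345, 'cx': 323.32582111772274, 'cy': 236.92283756256757, 'rvec': array([ 2.172771  , -2.05329863,  0.21429923]), 'tvec': array([-0.02693912,  0.60367179,  1.60644325])}
wrist {'fx': 345.2822157779044, 'fy': 345.2822157779044, 'cx': 319.12545509440395, 'cy': 245.06410094836613, 'hand_eye': array([[ 9.99999978e-01,  6.29903961e-05, -1.97744163e-04,
         1.10881863e-04],
       [ 3.25692827e-06,  9.47945193e-01,  3.18433528e-01,
        -8.07287670e-02],
       [ 2.07508882e-04, -3.18433522e-01,  9.47945172e-01,
        -1.42927694e-01],
       [ 0.00000000e+00,  0.00000000e+00,  0.00000000e+00,
         1.00000000e+00]])}
```

View pics/scene0.png

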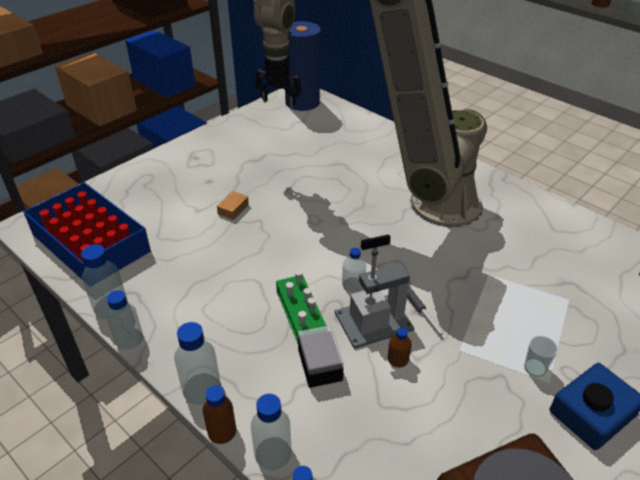

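View pics/top0.png

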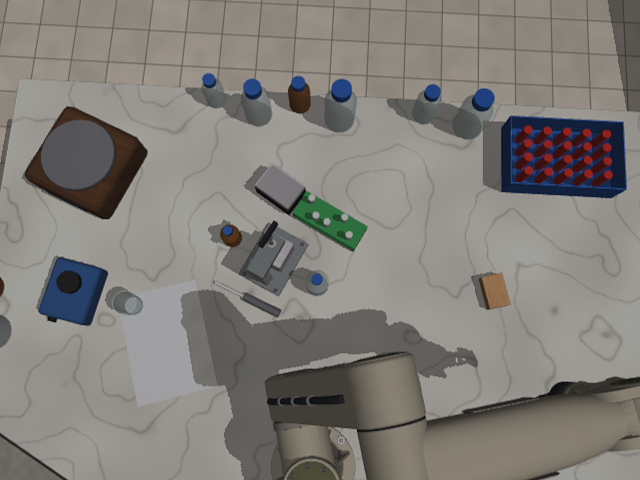

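View pics/wrist0.png

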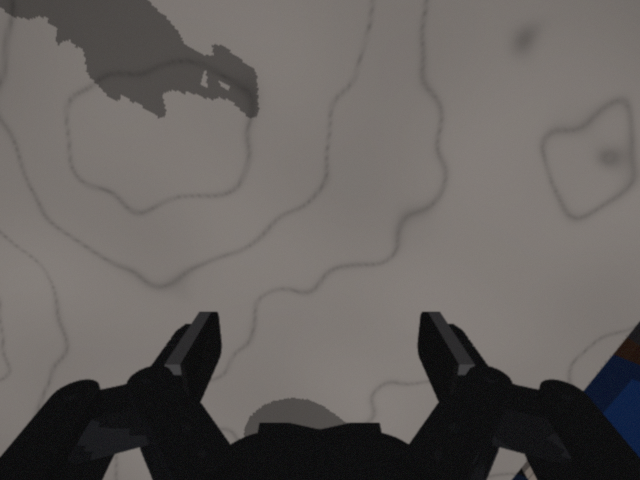

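The scene picture shows the gauge's black bar near (375,242); in the top picture it is near (268,233). The wrist view shows only the bench. I'll enlarge both views of the bar.

```bash
python3 - <<'E'
import cv2
a=cv2.imread("pics/scene0.png")[225:355,320:460]; b=cv2.imread("pics/top0.png")[205:305,215:335]
cv2.imwrite("pics/sc1.png",cv2.resize(a,None,fx=5,fy=4.5,interpolation=2)[:590]); cv2.imwrite("pics/tc1.png",cv2.resize(b,None,fx=6,fy=6,interpolation=2)[:600])
E
```

```text
(no output)
```

View pics/sc1.png

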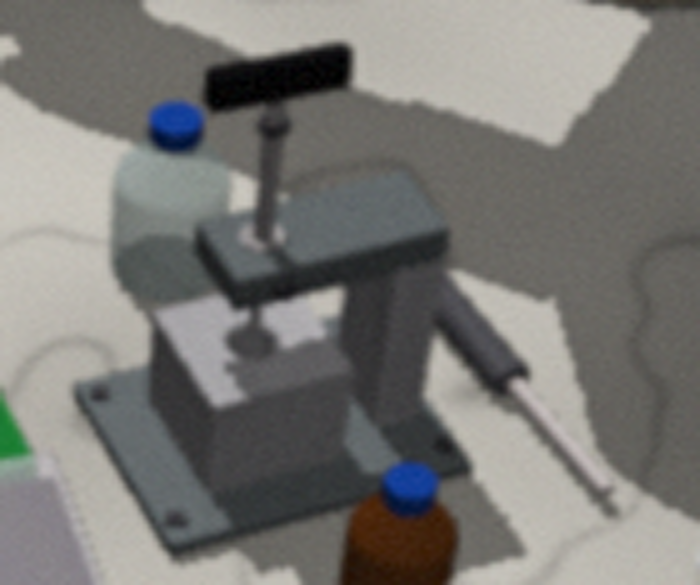

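View pics/tc1.png

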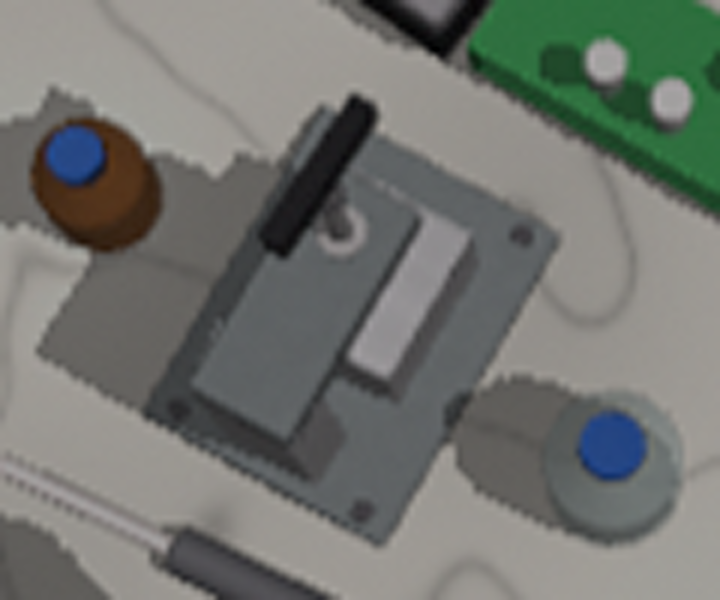

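```bash
cat > h.py <<'E'
import numpy as np, cv2
from scipy.spatial.transform import Rotation as R
from workcell import env
def ray(n,px):
    c=env.calibration(n); Rm=R.from_rotvec(c['rvec']).as_matrix()
    o=-Rm.T@c['tvec']; d=Rm.T@np.array([(px[0]-c['cx'])/c['fx'],(px[1]-c['cy'])/c['fy'],1.]); return o,d/np.linalg.norm(d)
def atz(n,px,z):
    o,d=ray(n,px); return o+d*(z-o[2])/d[2]
def tri(p,q):
    A=np.zeros((3,3));b=np.zeros(3);L=[ray('top',p),ray('scene',q)]
    for o,d in L:
        P=np.eye(3)-np.outer(d,d);A+=P;b+=P@o
    x=np.linalg.solve(A,b); return x,[np.linalg.norm((np.eye(3)-np.outer(d,d))@(x-o)) for o,d in L]
def proj(n,X):
    c=env.calibration(n); K=np.array([[c['fx'],0,c['cx']],[0,c['fy'],c['cy']],[0,0,1]])
    return cv2.projectPoints(np.atleast_2d(X).astype(float),np.array(c['rvec']),np.array(c['tvec']),K,None)[0][:,0]
def box(x,y,z,yaw,s=(.07,.012,.024)):
    v=np.array([[i,j,k] for i in(-.5,.5) for j in(-.5,.5) for k in(-.5,.5)])*s
    return R.from_euler('z',yaw).apply(v)+[x,y,z]
E
python3 - <<'E'
from h import *
from scipy.optimize import minimize
t=cv2.imread("pics/top0.png"); s=cv2.imread("pics/scene0.png")
def mask(im,u,v,w,h,th):
    m=np.zeros(im.shape[:2],np.uint8); sub=im[v:v+h,u:u+w].max(2)<th; m[v:v+h,u:u+w]=sub
    n,l,st,_=cv2.connectedComponentsWithStats(m); k=1+np.argmax(st[1:,4]); return (l==k).astype(np.uint8)
mt=mask(t,255,217,27,34,50); ms=mask(s,357,230,38,22,45)
for m in(mt,ms):
    print(m.sum(),cv2.minAreaRect(np.argwhere(m)[:,::-1].astype(np.float32)), np.argwhere(m).mean(0)[::-1])
print(tri(np.argwhere(mt).mean(0)[::-1],np.argwhere(ms).mean(0)[::-1]))
S=8
def render(n,p,shape,z=None):
    pts=proj(n,box(*p)); hull=cv2.convexHull(((pts+.5)*S*1.).astype(np.float32))
    return hull
def area_iou(p):
    c=0
    for n,m in(('top',mt),('scene',ms)):
        big=np.zeros((60*S,60*S),np.uint8); ys,xs=np.where(m); ox,oy=xs.min()-12,ys.min()-12
        h=render(n,p,None)-np.array([ox,oy])*S
        cv2.fillConvexPoly(big,h.round().astype(np.int32),1)
        mm=cv2.resize(m[oy:oy+60,ox:ox+60],None,fx=S,fy=S,interpolation=0)
        c+=1-(big&mm).sum()/(big|mm).sum()
    return c
x,_=tri(np.argwhere(mt).mean(0)[::-1],np.argwhere(ms).mean(0)[::-1])
best=None
for y in np.arange(0,np.pi,.2):
    r=minimize(area_iou,[*x,y],method='Nelder-Mead',options=dict(initial_simplex=np.array([[*x,y]]+[list(np.array([*x,y])+d) for d in np.diag([.01,.01,.01,.15])])))
    if best is None or r.fun<best.fun: best=r
print(best.x,best.fun)
# base edges in top zoom
f=lambda a,b:(215+(a+.5)/6-.5,205+(b+.5)/6-.5)
for (a,b,z) in [((190,388),(325,150),.165),((287,440),(420,215),.165),((380,545),(560,240),.012),((150,412),(325,107),.012),((150,412),(380,545),.012)]:
    A=atz('top',f(*a),z);B=atz('top',f(*b),z); print(A.round(4),B.round(4),np.linalg.norm(B-A).round(4),np.arctan2(*(B-A)[1::-1]))
E
```

```text
177 ((267.73077392578125, 234.15383911132812), (6.37905216217041, 29.39910888671875), 33.690067291259766) [267.3559322  234.44632768]
264 ((375.1200256347656, 242.1599884033203), (9.480929374694824, 29.51609992980957), 79.69515228271484) [374.70833333 242.15909091]
(array([0.55818382, 0.13882497, 0.27879734]), [np.float64(0.0004828970976601249), np.float64(0.00048289709766013246)])Traceback (most recent call last):
  File "<stdin>", line 27, in <module>
    res = _minimize_neldermead(fun, x0, args, callback, bounds=bounds,
                               **options)
    fxcc = func(xcc)
    fx = function(np.copy(x), *(wrapper_args + args))
  File "<stdin>", line 19, in area_iou
  File "<stdin>", line 13, in render
  File "h.py", line 15, in proj
    c=env.calibration(n); K=np.array([[c['fx'],0,c['cx']],[0,c['fy'],c['cy']],[0,0,1]])
ValueError: time passes only in moves, steps and waits
```

```bash
sed -i 's/^def ray/import functools\ncal=functools.cache(env.calibration)\ndef ray/; s/c=env.calibration(n)/c=cal(n)/' h.py
python3 - <<'E'
from h import *
from scipy.optimize import minimize
t=cv2.imread("pics/top0.png"); s=cv2.imread("pics/scene0.png")
def mask(im,u,v,w,h,th):
    m=np.zeros(im.shape[:2],np.uint8); sub=im[v:v+h,u:u+w].max(2)<th; m[v:v+h,u:u+w]=sub
    n,l,st,_=cv2.connectedComponentsWithStats(m); k=1+np.argmax(st[1:,4]); return (l==k).astype(np.uint8)
mt=mask(t,255,217,27,34,50); ms=mask(s,357,230,38,22,45)
S=8
def area_iou(p):
    c=0
    for n,m in(('top',mt),('scene',ms)):
        big=np.zeros((60*S,60*S),np.uint8); ys,xs=np.where(m); ox,oy=xs.min()-12,ys.min()-12
        h=cv2.convexHull(((proj(n,box(*p))+.5)*S).astype(np.float32))-np.array([ox,oy],np.float32)*S
        cv2.fillConvexPoly(big,h.round().astype(np.int32),1)
        mm=cv2.resize(m[oy:oy+60,ox:ox+60],None,fx=S,fy=S,interpolation=0)
        c+=1-(big&mm).sum()/(big|mm).sum()
    return c
x,_=tri(np.argwhere(mt).mean(0)[::-1],np.argwhere(ms).mean(0)[::-1])
best=None
for y in np.arange(0,np.pi,.3):
    r=minimize(area_iou,[*x,y],method='Nelder-Mead',options=dict(maxiter=120,initial_simplex=np.array([[*x,y]]+[list(np.array([*x,y])+d) for d in np.diag([.01,.01,.01,.15])])))
    if best is None or r.fun<best.fun: best=r
print(best.x,best.fun)
f=lambda a,b:(215+(a+.5)/6-.5,205+(b+.5)/6-.5)
for (a,b,z) in [((190,388),(325,150),.165),((287,440),(420,215),.165),((380,545),(560,240),.012),((150,412),(325,107),.012),((150,412),(380,545),.012)]:
    A=atz('top',f(*a),z);B=atz('top',f(*b),z); print(A.round(4),B.round(4),np.linalg.norm(B-A).round(4),np.arctan2(*(B-A)[1::-1]))
E
```

```text
[0.5585904  0.13872786 0.27910597 2.65691142] 0.3939100963055274
[0.4879 0.1976 0.165 ] [0.5942 0.1481 0.165 ] 0.1173 -0.43559708360171606
[0.4681 0.1549 0.165 ] [0.5681 0.1054 0.165 ] 0.1116 -0.45920867420405187
[0.4418 0.1241 0.012 ] [0.5899 0.0498 0.012 ] 0.1658 -0.46505656749304153
[0.4976 0.2355 0.012 ] [0.6477 0.1649 0.012 ] 0.1658 -0.43947581233169575
[0.4976 0.2355 0.012 ] [0.4418 0.1241 0.012 ] 0.1246 -2.0355125496044724
```

The bar triangulates to (0.558, 0.139, 0.279), and its height should be 0.280. Its yaw is about -0.48 and the stand's about -0.45, so the handle is near 0. I'll raise the tool and turn its jaw axis to about 1.09 rad, checking which way joint 6 goes.

```bash
python3 -m inch '[[0,0,-0.95,0,0,-0.3,0.3],[0,0,-0.95,0,0,-0.3,0.3],[0,0,-0.95,0,0,-0.3,0.3],[0,0,-0.95,0,0,-0.3,0.3],[0,0,-0.95,0,0,-0.3,0.3],[0,0,-0.95,0,0,-0.3,0.3]]' 30; python3 -c "
from h import *
print(env.get_state()['joint_pos'])"
```

```text
clock: 0.75
tcp_pos: [0.2206, -0.5308, 0.3216]
orientation: [-0.0, 0.982, -0.187, -0.0]
wrist_force: [0.2, -0.5, -0.9]
finger_gap: 0.0598
[-1.31658304e+00  3.09160259e-01  2.59394755e-01  1.52166330e+00
  2.59263317e-05  6.29865203e-01]
```

```bash
python3 -m inch '[[0,0,-0.95,0,0,-0.1,0.3],[0,0,-0.95,0,0,-0.1,0.3],[0,0,-0.95,0,0,-0.1,0.3],[0,0,-0.95,0,0,-0.1,0.3],[0,0,-0.95,0,0,0,0.3],[0,0,-0.95,0,0,0,0.3],[0,0,-0.95,0,0,0,0.3],[0,0,-0.95,0,0,0,0.3],[0,0,-0.95,0,0,0,0.3],[0,0,-0.95,0,0,0,0.3],[0,0,-1,0,0,0,0.3]]'; cat >> h.py <<'E'
def rel(p,yaw=None):
    s=env.get_state(); Rt=R.from_quat(np.roll(s['orientation'],-1)); d=Rt.inv().apply(np.array(p)-s['tcp_pos'])
    x=Rt.apply([1,0,0]); print('tcp',np.round(s['tcp_pos'],4),'z',Rt.apply([0,0,1]).round(4),'xyaw',np.arctan2(x[1],x[0]).round(4),'tool shift m',d.round(4),'units',(d/.05).round(2),'j',np.round(s['joint_pos'],3),'F',np.round(s['wrist_force'],2),'T',np.round(s['ft_torque'],3),s['clock'])
E
python3 -c "
from h import *
rel([.5586,.1387,.335])"
```

```text
clock: 1.85
tcp_pos: [0.2206, -0.5309, 0.341]
orientation: [-0.0, 0.855, 0.519, 0.0]
wrist_force: [-0.1, -0.1, 0.2]
finger_gap: 0.0597
tcp [ 0.2206 -0.5309  0.341 ] z [-2.e-04  7.e-04 -1.e+00] xyaw 1.0906 tool shift m [ 0.75   -0.0096  0.0063] units [15.   -0.19  0.13] j [-1.317  0.314  0.313  1.571 -0.    -0.836] F [-0.08 -0.11  0.25] T [ 0.017 -0.045  0.054] 1.85
```

```bash
python3 -m inch '[[0,0,0,0.5,0,0,0.3],[0,0,0,0.9,0,0,0.3],[0,0,0,0.9,0,0,0.3],[0,0,0,0.9,0,0,0.3],[0,0,0,0.9,0,0,0.3],[0,0,0,0.9,0,0,0.3],[0,0,0,0.9,0,0,0.3],[0,0,0,0.9,0,0,0.3],[0,0,0,0.9,0,0,0.3],[0,0,0,0.9,0,0,0.3],[0,0,0,0.9,0,0,0.3],[0,0,0,0.9,0,0,0.3]]'; python3 -c "
from h import *
rel([.5586,.1387,.335])"
```

```text
clock: 3.05
tcp_pos: [0.4639, -0.0694, 0.3412]
orientation: [0.0, 0.856, 0.516, -0.0]
wrist_force: [1.7, -0.5, 0.8]
finger_gap: 0.0598
tcp [ 0.4639 -0.0694  0.3412] z [ 0.e+00 -2.e-04 -1.e+00] xyaw 1.085 tool shift m [ 0.2282 -0.0134  0.0062] units [ 4.56 -0.27  0.12] j [-0.32   0.097  0.041  1.515 -0.     0.166] F [ 1.66 -0.52  0.82] T [-0.031  0.008  0.031] 3.05
```

```bash
python3 -m inch '[[0,0,0,0.9,-0.05,0,0.3],[0,0,0,0.9,-0.05,0,0.3],[0,0,0,0.9,-0.05,0,0.3],[0,0,0,0.8,-0.05,0,0.3],[0,0,0,0.6,-0.05,0,0.3],[0,0,0,0.3,0,0,0.3],[0,0,0,0,0,0,0.3],[0,0,0,0,0,0,0.3]]'; python3 -c "
from h import *
rel([.5586,.1387,.335])
cv2.imwrite('pics/w1.png',env.read_camera('wrist')[:,:,::-1])"
```

```text
clock: 3.85
tcp_pos: [0.5548, 0.1286, 0.341]
orientation: [0.0, 0.856, 0.516, -0.001]
wrist_force: [-0.3, 0.1, -0.6]
finger_gap: 0.0601
tcp [0.5548 0.1286 0.341 ] z [-9.e-04 -7.e-04 -1.e+00] xyaw 1.085 tool shift m [ 0.0107 -0.0014  0.006 ] units [ 0.21 -0.03  0.12] j [ 8.700e-02  3.030e-01  2.980e-01  1.567e+00 -1.000e-03  5.730e-01] F [-0.34  0.08 -0.65] T [-0.006 -0.032  0.008] 3.85
```

View pics/w1.png

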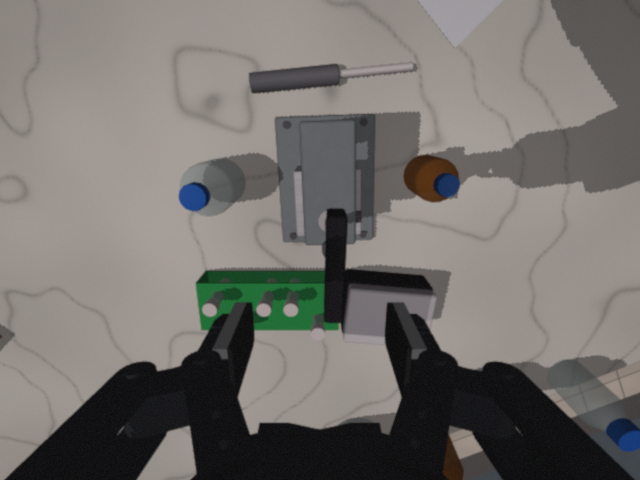

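The wrist view shows the bar at columns about 326–347 and rows 208–322, slightly right of the finger centre line. I'll fit it more exactly.

```bash
python3 - <<'E'
from h import *
from scipy.optimize import minimize
s=env.get_state(); Rt=R.from_quat(np.roll(s['orientation'],-1)); tc=np.array(s['tcp_pos'])
c=cal('wrist'); H=np.array(c['hand_eye'])
def pw(X):
    t=Rt.inv().apply(X-tc); q=(t-H[:3,3])@H[:3,:3]; return np.c_[c['fx']*q[:,0]/q[:,2]+c['cx'],c['fy']*q[:,1]/q[:,2]+c['cy']]
im=cv2.imread('pics/w1.png'); 
m=np.zeros((480,640),np.uint8); m[200:330,315:352]=im[200:330,315:352].max(2)<45
m[270:,346:]=0
cv2.imwrite('pics/w1m.png',cv2.resize(np.hstack([im[195:335,300:365],cv2.merge([m[195:335,300:365]*255]*3)]),None,fx=4,fy=4))
S=4
def cost(p):
    big=np.zeros((160*S,60*S),np.uint8)
    h=cv2.convexHull(((pw(box(p[0],p[1],.28,p[2]))+.5-[305,190])*S).astype(np.float32))
    cv2.fillConvexPoly(big,h.round().astype(np.int32),1)
    mm=cv2.resize(m[190:350,305:365],None,fx=S,fy=S,interpolation=0)
    return 1-(big&mm).sum()/(big|mm).sum()
x0=np.array([.5586,.1387,-.48])
r=minimize(cost,x0,method='Nelder-Mead',options=dict(initial_simplex=np.array([x0]+[x0+d for d in np.diag([.01,.01,.1])])))
print(r.x,r.fun); print(pw(box(r.x[0],r.x[1],.28,r.x[2])).round(1).tolist())
rel([r.x[0],r.x[1],.261])
E
```

```text
[ 0.55918477  0.13584025 -0.49230977] 0.07988218266764846
[[325.4, 208.3], [326.1, 217.3], [344.3, 208.4], [347.1, 217.4], [324.3, 306.3], [324.8, 324.6], [341.4, 306.4], [343.7, 324.7]]
tcp [0.5548 0.1282 0.3412] z [-6.e-04 -6.e-04 -1.e+00] xyaw 1.084 tool shift m [0.0089 0.0003 0.0802] units [0.18 0.01 1.6 ] j [ 8.600e-02  3.020e-01  2.970e-01  1.567e+00 -1.000e-03  5.730e-01] F [-0.03  0.38 -0.18] T [ 0.089 -0.01  -0.029] 3.9
```

View pics/w1m.png

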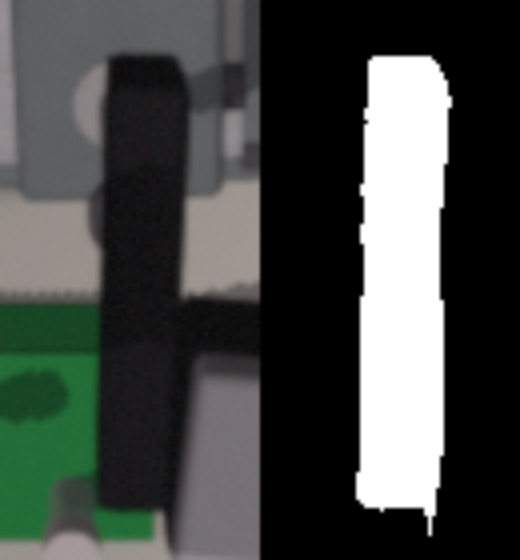

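The fit puts the bar at (0.559, 0.136), yaw -0.49, which agrees with the fixed cameras to within 3 mm. I'll centre on it and descend.

```bash
python3 -m inch '[[0,0,0,0.18,0.01,0.1,0.3],[0,0,0.05,0,0,0.3,0.3],[0,0,0,0,0,0.3,0.3],[0,0,0,0,0,0.3,0.3],[0,0,0,0,0,0.3,0.3],[0,0,0,0,0,0.2,0.3],[0,0,0,0,0,0.1,0.3],[0,0,0,0,0,0,0.3],[0,0,0,0,0,0,0.3]]'; python3 -c "
from h import *
rel([.5592,.1360,.261])
cv2.imwrite('pics/w2.png',env.read_camera('wrist')[:,:,::-1])"
```

```text
clock: 4.8
tcp_pos: [0.56, 0.1368, 0.2619]
orientation: [0.0, 0.858, 0.513, 0.0]
wrist_force: [-0.3, -1.0, -0.6]
finger_gap: 0.06
tcp [0.56   0.1368 0.2619] z [ 9.e-04 -0.e+00 -1.e+00] xyaw 1.0777 tool shift m [-0.0011 -0.0004  0.0009] units [-0.02 -0.01  0.02] j [ 0.1    0.31   0.115  1.376 -0.     0.594] F [-0.26 -1.01 -0.56] T [-0.016  0.044 -0.009] 4.8
```

View pics/w2.png

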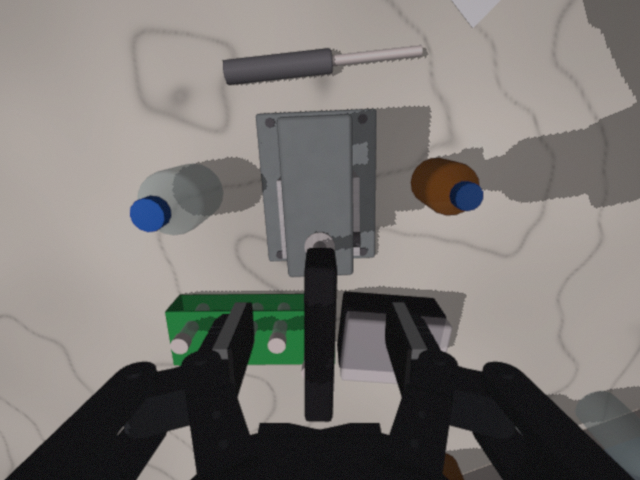

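The bar, at column 320, sits midway between the pads at columns 251 and 388. Next is the position along the bar.

```bash
python3 - <<'E'
from h import *
c=cal('wrist'); H=np.array(c['hand_eye'])
# box in tool coordinates: bar centre at tool z = -0.0181 (z 0.28)
for dy in(-.003,0,.003):
    v=np.array([[x,y+dy,-.0181+z] for x in(-.006,.006) for y in(-.035,.035) for z in(-.012,.012)])
    q=(v-H[:3,3])@H[:3,:3]; p=np.c_[c['fx']*q[:,0]/q[:,2]+c['cx'],c['fy']*q[:,1]/q[:,2]+c['cy']]
    print(dy,p[:,0].min().round(1),p[:,0].max().round(1),p[:,1].min().round(1),p[:,1].max().round(1))
im=cv2.imread('pics/w2.png'); print(im[240:256,320].max(1), im[405:430,318].max(1))
E
```

```text
-0.003 304.4 338.7 241.5 420.0
0 304.5 338.5 248.3 425.7
0.003 304.6 338.4 255.0 431.3
[127  83  64  62  62  63  60  48  17  17  13  16  14  19  13  15] [ 32  28  25  28  27  27  33  26  28  25  30  33  29  30  30  39  96 147
 165 168 167 168 165 136  72]
```

```bash
python3 -m inch '[[0,0,0,-0.01,-0.015,0.02,0.3],[0,0,0,0,0,0,0.7],[0,0,0,0,0,0,1],[0,0,0,0,0,0,1],[0,0,0,0,0,0,1],[0,0,0,0,0,0,1],[0,0,0,0,0,0,1]]' 50; python3 -c "
from h import *
rel([.5592,.1360,.261])"
```

```text
clock: 5.55
tcp_pos: [0.5591, 0.1372, 0.2605]
orientation: [-0.0, 0.858, 0.513, 0.0]
wrist_force: [1.4, 2.6, 1.6]
finger_gap: 0.0113
tcp [0.5591 0.1372 0.2605] z [ 7.e-04  7.e-04 -1.e+00] xyaw 1.0783 tool shift m [-0.001   0.0007 -0.0005] units [-0.02  0.01 -0.01] j [1.010e-01 3.080e-01 1.100e-01 1.372e+00 1.000e-03 5.930e-01] F [1.38 2.62 1.63] T [ 0.503 -0.05   0.001] 5.55
```

Gripped, with a gap of 11.3 mm. I'll relieve the small side load and start pushing. 30 mm is still clear of any possible bottom, which is at least 38 mm down.

```bash
python3 -m inch '[[0,0,0,0.01,0,0.04,1],[0,0,0,0,0,0.06,1],[0,0,0,0,0,0.1,1],[0,0,0,0,0,0.1,1],[0,0,0,0,0,0.1,1],[0,0,0,0,0,0.08,1],[0,0,0,0,0,0.06,1],[0,0,0,0,0,0.04,1],[0,0,0,0,0,0.02,1],[0,0,0,0,0,0,1],[0,0,0,0,0,0,1]]'; cat > st.py <<'E'
from h import *
# averaged force via brief holds (camera calls advance 0.05 s each)
F=[];P=[]
for i in range(4):
    s=env.get_state(); F.append(np.r_[s['wrist_force'],s['ft_torque']]); P.append(s['tcp_pos']); 
    if i<3: env.read_camera('wrist')
F=np.array(F);P=np.array(P)
print('F',F.mean(0).round(2),'sd',F.std(0).round(2),'P',P.mean(0).round(5),'gap',round(s['finger_gap'],4),s['clock'])
E
python3 st.py
```

```text
clock: 6.65
tcp_pos: [0.5591, 0.1372, 0.2302]
orientation: [0.0, 0.858, 0.513, -0.0]
wrist_force: [0.3, 1.0, 2.6]
finger_gap: 0.0114
F [-0.18  1.23  2.11  0.27  0.09  0.02] sd [0.54 0.34 0.37 0.03 0.02 0.02] P [0.55907 0.13726 0.23024] gap 0.0111 6.8
```

```bash
python3 -m inch '[[0,0,0,0,0,0.06,1],[0,0,0,0,0,0.04,1],[0,0,0,0,0,0.02,1],[0,0,0,0,0,0,1]]'; for i in 1; do python3 st.py; done
```

```text
clock: 7.2
tcp_pos: [0.5591, 0.1373, 0.224]
orientation: [-0.0, 0.858, 0.513, -0.0]
wrist_force: [-0.5, 1.4, 2.0]
finger_gap: 0.0116
F [-0.27  1.12  2.22  0.28  0.08  0.02] sd [0.13 0.16 0.36 0.02 0.01 0.03] P [0.55907 0.13724 0.22408] gap 0.0113 7.35
```

```bash
python3 -m inch '[[0,0,0,0,0,0.02,1],[0,0,0,0,0,0.02,1],[0,0,0,0,0,0.02,1],[0,0,0,0,0,0,1],[0,0,0,0,0,0,1]]'
```

```text
clock: 7.85
tcp_pos: [0.5591, 0.1372, 0.2211]
orientation: [-0.0, 0.858, 0.513, -0.0]
wrist_force: [-0.3, 2.5, 2.3]
finger_gap: 0.0114
```

```bash
python3 -m inch '[[0,0,0,0,0,0.02,1],[0,0,0,0,0,0.02,1],[0,0,0,0,0,0.01,1],[0,0,0,0,0,0,1],[0,0,0,0,0,0,1]]'
```

```text
clock: 8.35
tcp_pos: [0.5591, 0.1372, 0.2186]
orientation: [0.0, 0.858, 0.513, -0.0]
wrist_force: [-0.1, 0.5, 2.7]
finger_gap: 0.0113
```

```bash
python3 -m inch '[[0,0,0,0,0,0.02,1],[0,0,0,0,0,0.02,1],[0,0,0,0,0,0.02,1],[0,0,0,0,0,0,1],[0,0,0,0,0,0,1]]'
```

```text
clock: 8.85
tcp_pos: [0.5591, 0.1372, 0.2156]
orientation: [0.0, 0.858, 0.513, -0.0]
wrist_force: [-0.6, 1.3, 2.4]
finger_gap: 0.0111
```

```bash
python3 -m inch '[[0,0,0,0,0,0.02,1],[0,0,0,0,0,0.02,1],[0,0,0,0,0,0.02,1],[0,0,0,0,0,0,1],[0,0,0,0,0,0,1]]'
```

```text
clock: 9.35
tcp_pos: [0.5591, 0.1373, 0.2126]
orientation: [0.0, 0.858, 0.513, -0.0]
wrist_force: [-0.7, 1.6, 2.9]
finger_gap: 0.0112
```

```bash
python3 -m inch '[[0,0,0,0,0,0.02,1],[0,0,0,0,0,0.02,1],[0,0,0,0,0,0.01,1],[0,0,0,0,0,0,1],[0,0,0,0,0,0,1]]'
```

```text
clock: 9.85
tcp_pos: [0.5591, 0.1372, 0.2102]
orientation: [0.0, 0.858, 0.513, -0.0]
wrist_force: [-0.9, 1.6, 2.3]
finger_gap: 0.0115
```

```bash
python3 -m inch '[[0,0,0,0,0,0.02,1],[0,0,0,0,0,0.02,1],[0,0,0,0,0,0.01,1],[0,0,0,0,0,0,1],[0,0,0,0,0,0,1]]'
```

```text
clock: 10.35
tcp_pos: [0.5591, 0.1373, 0.2076]
orientation: [-0.0, 0.858, 0.513, -0.0]
wrist_force: [-0.7, 1.1, 2.3]
finger_gap: 0.0116
```

```bash
python3 -m inch '[[0,0,0,0,0,0.02,1],[0,0,0,0,0,0.02,1],[0,0,0,0,0,0.01,1],[0,0,0,0,0,0,1],[0,0,0,0,0,0,1]]'
```

```text
clock: 10.85
tcp_pos: [0.5591, 0.1372, 0.2051]
orientation: [0.0, 0.858, 0.513, -0.0]
wrist_force: [-0.9, 2.3, 2.3]
finger_gap: 0.0115
```

```bash
python3 -m inch '[[0,0,0,0,0,0.02,1],[0,0,0,0,0,0.02,1],[0,0,0,0,0,0.01,1],[0,0,0,0,0,0,1],[0,0,0,0,0,0,1]]'
```

```text
clock: 11.35
tcp_pos: [0.5591, 0.1373, 0.2026]
orientation: [0.0, 0.858, 0.513, -0.0]
wrist_force: [-1.0, 2.1, 2.3]
finger_gap: 0.0113
```

```bash
python3 -m inch '[[0,0,0,0,0,0.02,1],[0,0,0,0,0,0.02,1],[0,0,0,0,0,0.01,1],[0,0,0,0,0,0,1],[0,0,0,0,0,0,1]]'
```

```text
clock: 11.85
tcp_pos: [0.5591, 0.1372, 0.2001]
orientation: [0.0, 0.858, 0.513, -0.0]
wrist_force: [-1.6, 1.4, 2.1]
finger_gap: 0.0115
```

```bash
python3 - <<'E'
from h import *
a=env.read_camera('scene')[:,:,::-1]; cv2.imwrite("pics/s2.png",cv2.resize(a[190:350,300:480],None,fx=4,fy=3.7,interpolation=2))
E
python3 -m inch '[[0,0,0,0,0,0.02,1],[0,0,0,0,0,0.02,1],[0,0,0,0,0,0,1],[0,0,0,0,0,0,1]]'
```

```text
clock: 12.3
tcp_pos: [0.5591, 0.1372, 0.1982]
orientation: [0.0, 0.858, 0.513, -0.0]
wrist_force: [-1.7, 1.6, 2.5]
finger_gap: 0.0115
```

View pics/s2.png

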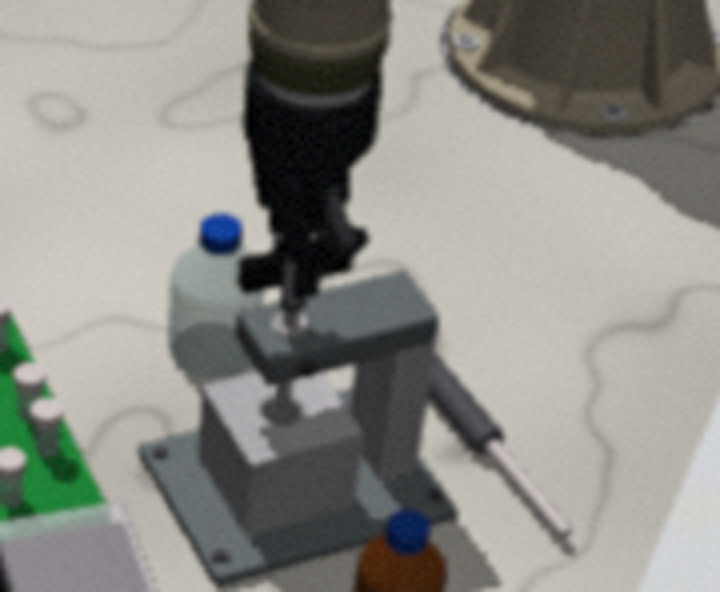

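The bar, at (300,265) in the enlarged view, is gripped and the quill has come down with it. I'll keep going.

```bash
python3 -m inch '[[0,0,0,0,0,0.02,1],[0,0,0,0,0,0.02,1],[0,0,0,0,0,0.01,1],[0,0,0,0,0,0,1],[0,0,0,0,0,0,1]]'
```

```text
clock: 12.8
tcp_pos: [0.5591, 0.1372, 0.1956]
orientation: [0.0, 0.858, 0.513, -0.0]
wrist_force: [-0.6, 1.9, 2.1]
finger_gap: 0.0116
```

```bash
python3 -m inch '[[0,0,0,0,0,0.02,1],[0,0,0,0,0,0.02,1],[0,0,0,0,0,0,1],[0,0,0,0,0,0,1]]'
```

```text
clock: 13.2
tcp_pos: [0.5591, 0.1372, 0.1937]
orientation: [0.0, 0.858, 0.513, -0.0]
wrist_force: [-1.2, 1.7, 2.4]
finger_gap: 0.0115
```

```bash
python3 -m inch '[[0,0,0,0,0,0.02,1],[0,0,0,0,0,0.02,1],[0,0,0,0,0,0,1],[0,0,0,0,0,0,1]]'
```

```text
clock: 13.6
tcp_pos: [0.5591, 0.1373, 0.1918]
orientation: [0.0, 0.858, 0.513, -0.0]
wrist_force: [-1.9, 1.5, 4.0]
finger_gap: 0.0115
```

```bash
python3 st.py; python3 -m inch '[[0,0,0,0,0,0.01,1],[0,0,0,0,0,0,1]]'; python3 st.py
```

```text
F [-1.8   1.54  3.85  0.27  0.32 -0.  ] sd [0.06 0.26 0.34 0.02 0.03 0.03] P [0.55912 0.13725 0.19181] gap 0.0112 13.75
clock: 13.95
tcp_pos: [0.5591, 0.1372, 0.1914]
orientation: [0.0, 0.858, 0.513, 0.0]
wrist_force: [-2.5, 0.9, 5.1]
finger_gap: 0.0113
F [-2.02  1.14  4.73  0.28  0.38  0.04] sd [0.43 0.2  0.35 0.02 0.02 0.02] P [0.55913 0.13725 0.19137] gap 0.0114 14.1
```

The force rises above the 2.35 N baseline from about z=0.193, so that is contact at roughly 67 mm of travel. I'll add 0.5 mm, which makes about 2 mm of stylus give, then begin turning clockwise.

```bash
python3 -m inch '[[0,0,0,0,0,0.01,1],[0,0,0,0,0,0,1],[0,0,0,0,0,0,1]]'; python3 st.py; python3 -m inch '[[0,0,0.3,0,0,0,1],[0,0,0.5,0,0,0,1],[0,0,0.5,0,0,0,1],[0,0,0.5,0,0,0,1],[0,0,0,0,0,0,1],[0,0,0,0,0,0,1]]'; python3 st.py;  python3 -c "
from h import *
rel([.5592,.1360,.191])"
```

```text
clock: 14.4
tcp_pos: [0.5591, 0.1373, 0.1909]
orientation: [0.0, 0.858, 0.513, 0.0]
wrist_force: [-2.4, 1.5, 5.2]
finger_gap: 0.0113
F [-2.28  1.6   4.88  0.27  0.4   0.01] sd [0.22 0.23 0.39 0.02 0.01 0.02] P [0.55913 0.13725 0.19085] gap 0.011 14.55
clock: 15.15
tcp_pos: [0.5592, 0.1373, 0.1908]
orientation: [0.0, 0.916, 0.402, 0.0]
wrist_force: [-3.5, 2.0, 5.2]
finger_gap: 0.0116
F [-1.98  1.93  5.16  0.28  0.38 -0.02] sd [0.94 0.41 0.12 0.02 0.04 0.02] P [0.55919 0.13731 0.19086] gap 0.0111 15.3
tcp [0.5592 0.1373 0.1909] z [ 2.e-04  0.e+00 -1.e+00] xyaw 0.8274 tool shift m [-0.0009  0.0009 -0.0001] units [-0.02  0.02 -0.  ] j [ 0.101  0.329 -0.032  1.21   0.     0.845] F [-1.31  2.41  4.95] T [ 0.257  0.366 -0.049] 15.3
```

```bash
python3 -m inch '[[0,0,0.5,0,0,0,1],[0,0,0.5,0,0,0,1],[0,0,0.5,0,0,0,1],[0,0,0.5,0,0,0,1],[0,0,0.5,0,0,0,1],[0,0,0.5,0,0,0,1],[0,0,0,0,0,0,1]]'; python3 -c "
from h import *
rel([.5592,.1373,.191])"
```

```text
clock: 16.0
tcp_pos: [0.5591, 0.1371, 0.1909]
orientation: [0.0, 0.979, 0.202, -0.0]
wrist_force: [-1.3, 2.5, 5.7]
finger_gap: 0.0114
tcp [0.5591 0.1371 0.1909] z [ 1.e-04 -6.e-04 -1.e+00] xyaw 0.4071 tool shift m [ 0.0002 -0.0001 -0.0001] units [ 0. -0. -0.] j [ 1.010e-01  3.290e-01 -3.200e-02  1.210e+00 -1.000e-03  1.265e+00] F [-1.32  2.54  5.71] T [0.003 0.547 0.04 ] 16.0
```

```bash
python3 -m inch '[[0,0,0.5,0,0,0,1],[0,0,0.5,0,0,0,1],[0,0,0.5,0,0,0,1],[0,0,0.5,0,0,0,1],[0,0,0.5,0,0,0,1],[0,0,0.5,0,0,0,1],[0,0,0.5,0,0,0,1],[0,0,0.3,0,0,0,1],[0,0,0,0,0,0,1],[0,0,0,0,0,0,1]]'; python3 -c "
from h import *
rel([.5592,.1373,.191])"
```

```text
clock: 17.0
tcp_pos: [0.5593, 0.1371, 0.1909]
orientation: [0.0, 0.998, -0.061, 0.0]
wrist_force: [-1.7, 2.2, 6.2]
finger_gap: 0.0116
tcp [0.5593 0.1371 0.1909] z [ 4.e-04 -7.e-04 -1.e+00] xyaw -0.1221 tool shift m [-0.0001 -0.0002 -0.0001] units [-0. -0. -0.] j [ 1.010e-01  3.290e-01 -3.200e-02  1.210e+00 -1.000e-03  1.794e+00] F [-1.68  2.22  6.16] T [-0.079  0.513 -0.032] 17.0
```

```bash
python3 -m inch '[[0,0,0.2,0,0,0,1],[0,0,0.2,0,0,0,1],[0,0,0,0,0,0,1],[0,0,0,0,0,0,1]]'; python3 -c "
from h import *
rel([.5592,.1373,.191])"; python3 -m inch '[[0,0,0.2,0,0,0,1],[0,0,0.2,0,0,0,1],[0,0,0,0,0,0,1],[0,0,0,0,0,0,1]]'; python3 -c "
from h import *
rel([.5592,.1373,.191])"
```

```text
clock: 17.4
tcp_pos: [0.5593, 0.1371, 0.191]
orientation: [0.0, 0.996, -0.089, 0.0]
wrist_force: [-0.4, 1.5, 5.1]
finger_gap: 0.011
tcp [0.5593 0.1371 0.191 ] z [ 6.e-04 -7.e-04 -1.e+00] xyaw -0.1779 tool shift m [-0.0002 -0.0002 -0.    ] units [-0. -0. -0.] j [ 1.01e-01  3.29e-01 -3.20e-02  1.21e+00 -1.00e-03  1.85e+00] F [-0.44  1.45  5.14] T [-0.041  0.516 -0.044] 17.4
clock: 17.8
tcp_pos: [0.5593, 0.1372, 0.1909]
orientation: [0.0, 0.993, -0.115, 0.0]
wrist_force: [-1.5, 1.0, 5.4]
finger_gap: 0.0111
tcp [0.5593 0.1372 0.1909] z [ 6.e-04 -8.e-04 -1.e+00] xyaw -0.2313 tool shift m [-0.0002 -0.0001 -0.0001] units [-0. -0. -0.] j [ 1.020e-01  3.290e-01 -3.200e-02  1.210e+00 -1.000e-03  1.904e+00] F [-1.45  1.05  5.42] T [-0.072  0.442  1.036] 17.8
```

The torque jumped to 1.04 N m at 1.31 rad of turn, so the stop is reached and z held steady. I'll ease off the wind-up slightly, then release straight up.

```bash
python3 -m inch '[[0,0,-0.1,0,0,0,1],[0,0,0,0,0,0,1],[0,0,0,0,0,0,1]]'; python3 st.py
```

```text
clock: 18.1
tcp_pos: [0.5593, 0.1372, 0.191]
orientation: [0.0, 0.994, -0.109, 0.0]
wrist_force: [-1.3, 1.6, 5.7]
finger_gap: 0.0112
F [-1.29  1.37  5.62 -0.1   0.45  0.89] sd [0.24 0.34 0.16 0.02 0.04 0.03] P [0.55931 0.13716 0.19096] gap 0.0109 18.25
```

```bash
python3 -m inch '[[0,0,-0.2,0,0,0,1],[0,0,-0.1,0,0,0,1],[0,0,0,0,0,0,1],[0,0,0,0,0,0,1]]'; python3 st.py
```

```text
clock: 18.65
tcp_pos: [0.5593, 0.1371, 0.1909]
orientation: [0.0, 0.996, -0.089, 0.0]
wrist_force: [-1.3, 2.2, 4.5]
finger_gap: 0.0114
F [-1.36  1.53  5.41 -0.08  0.44  0.  ] sd [0.08 0.59 0.54 0.01 0.01 0.04] P [0.55932 0.13707 0.19094] gap 0.0109 18.8
```

```bash
python3 -m inch '[[0,0,0,0,0,0,0.8],[0,0,0,0,0,0,0.6],[0,0,0,0,0,0,0.4],[0,0,0,0,0,0,0.4],[0,0,0,0,0,0,0.4],[0,0,0,0,0,0,0.4]]'; python3 - <<'E'
from h import *
rel([.5592,.1373,.191])
cv2.imwrite("pics/w3.png",env.read_camera('wrist')[:,:,::-1])
E
```

```text
clock: 19.4
tcp_pos: [0.5591, 0.1372, 0.1907]
orientation: [0.0, 0.996, -0.089, -0.0]
wrist_force: [0.5, -0.3, -0.2]
finger_gap: 0.0512
tcp [0.5591 0.1372 0.1907] z [-1.e-04 -2.e-04 -1.e+00] xyaw -0.1787 tool shift m [ 0.0001 -0.0001 -0.0003] units [ 0.   -0.   -0.01] j [ 0.101  0.329 -0.032  1.21  -0.     1.851] F [ 0.48 -0.29 -0.16] T [-0.003 -0.001 -0.073] 19.4
```

View pics/w3.png

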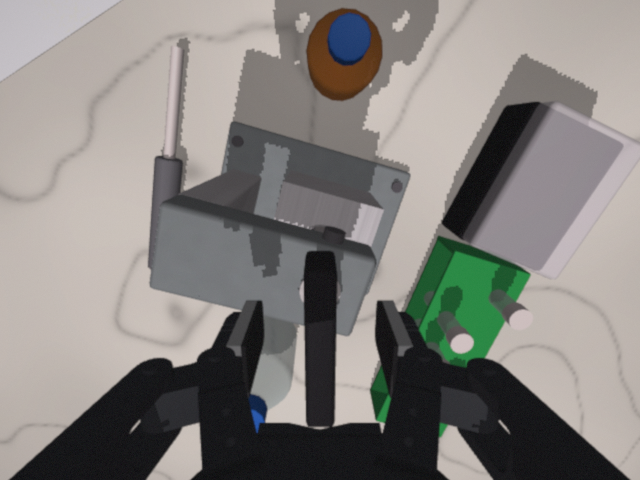

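The fingers are open and force-free. The bar still sits at column 320, rows 250–425, as it did when gripped, so the quill has stayed down. I'll retreat straight up and then aside.

```bash
python3 -m inch '[[0,0,0,0,0,-0.1,0.3],[0,0,0,0,0,-0.2,0.3],[0,0,0,0,0,-0.4,0.3],[0,0,0,0,0,-0.5,0.3],[0,0,0,0,0,-0.5,0.3],[0,0,0,0,0,-0.5,0.3],[0,0,0,0,0,-0.5,0.3],[0,0,0,0,0,-0.3,0.3],[0,0,0,0,0,0,0.3],[0,0,0,0,0,0,0.3]]'; python3 - <<'E'
from h import *
rel([.45,-.15,.35])
cv2.imwrite("pics/w4.png",env.read_camera('wrist')[:,:,::-1])
E
```

```text
clock: 20.45
tcp_pos: [0.5593, 0.1373, 0.3411]
orientation: [-0.0, 0.996, -0.089, 0.001]
wrist_force: [0.7, 0.3, -0.2]
finger_gap: 0.0597
tcp [0.5593 0.1373 0.3411] z [ 0.0011 -0.     -1.    ] xyaw -0.1786 tool shift m [-0.0565  0.3021 -0.009 ] units [-1.13  6.04 -0.18] j [ 0.101  0.314  0.314  1.569 -0.     1.851] F [ 0.67  0.31 -0.18] T [0.031 0.001 0.022] 20.45
```

View pics/w4.png

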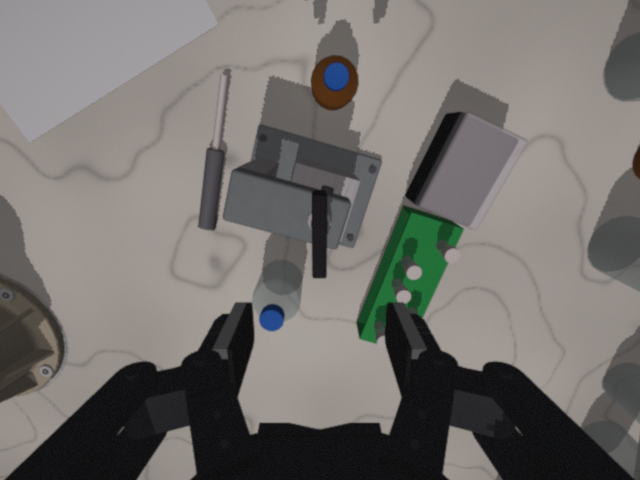

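The bar stands alone and still low. I'll move clear and measure it with the fixed cameras.

```bash
python3 -m inch '[[0,0,0,-0.1,0.5,0,0.3],[0,0,0,-0.2,0.9,0,0.3],[0,0,0,-0.2,0.9,0,0.3],[0,0,0,-0.2,0.9,0,0.3],[0,0,0,-0.2,0.9,0,0.3],[0,0,0,-0.2,0.9,0,0.3],[0,0,0,-0.1,0.6,0,0.3],[0,0,0,0,0,0,0.3]]'; python3 - <<'E'
from h import *
from scipy.optimize import minimize
t=env.read_camera('top')[:,:,::-1].copy(); s=env.read_camera('scene')[:,:,::-1].copy()
cv2.imwrite("pics/t3.png",t); cv2.imwrite("pics/s3.png",s)
cv2.imwrite("pics/z3.png",np.hstack([cv2.resize(s[225:355,320:460],(400,372),interpolation=2),cv2.resize(t[205:305,215:335],(400,372),interpolation=2)]))
for z in (.20,.21,.22): print(z,proj('top',[.5592,.1368,z]).round(1),proj('scene',[.5592,.1368,z]).round(1))
E
```

```text
clock: 21.3
tcp_pos: [0.4486, -0.1304, 0.3395]
orientation: [0.0, 0.996, -0.092, -0.001]
wrist_force: [-0.5, 0.2, -0.2]
finger_gap: 0.0597
0.2 [[271.  240.5]] [[371.7 266.9]]
0.21 [[270.7 239.7]] [[372.  263.8]]
0.22 [[270.4 238.9]] [[372.3 260.7]]
```

View pics/z3.png

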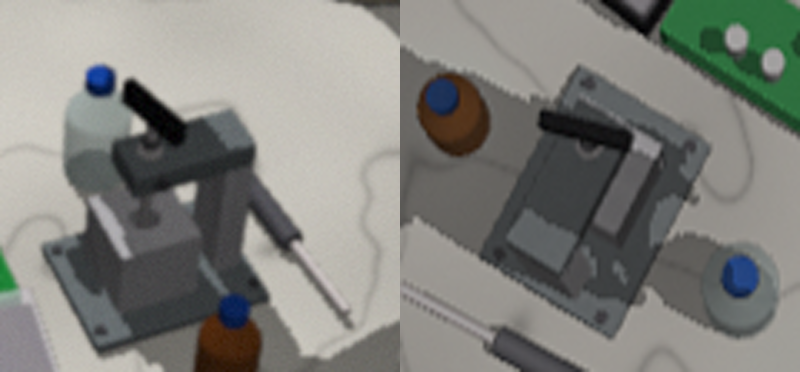

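View pics/t3.png

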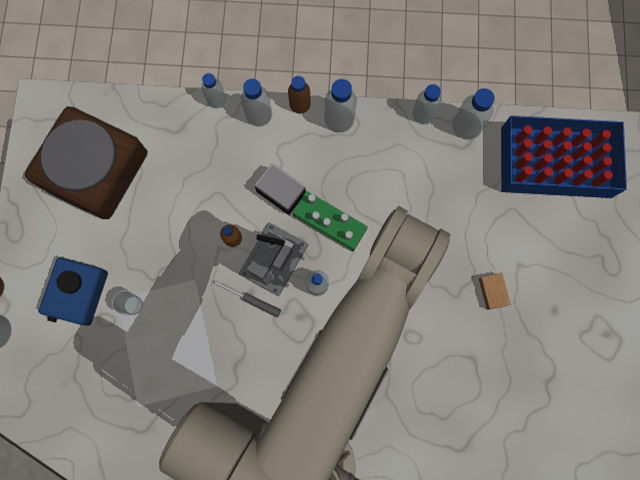

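```bash
python3 - <<'E'
from h import *
from scipy.optimize import minimize
t=cv2.imread("pics/t3.png"); s=cv2.imread("pics/s3.png")
def mask(im,u,v,w,h,th):
    m=np.zeros(im.shape[:2],np.uint8); m[v:v+h,u:u+w]=im[v:v+h,u:u+w].max(2)<th
    n,l,st,_=cv2.connectedComponentsWithStats(m); k=1+np.argmax(st[1:,4]); return (l==k).astype(np.uint8)
mt=mask(t,253,230,35,17,38); ms=mask(s,360,250,26,26,38)
S=8
def c(p,full=0):
    r=[]
    for n,m in(('top',mt),('scene',ms)):
        ys,xs=np.where(m); ox,oy=xs.min()-12,ys.min()-12; big=np.zeros((60*S,60*S),np.uint8)
        h=cv2.convexHull(((proj(n,box(*p))+.5-[ox,oy])*S).astype(np.float32)); cv2.fillConvexPoly(big,h.round().astype(np.int32),1)
        mm=cv2.resize(m[oy:oy+60,ox:ox+60],None,fx=S,fy=S,interpolation=0); r.append(1-(big&mm).sum()/(big|mm).sum())
    return r if full else sum(r)
x0=np.array([.559,.137,.21,-1.75])
r=minimize(c,x0,method='Nelder-Mead',options=dict(initial_simplex=np.array([x0]+[x0+d for d in np.diag([.005,.005,.006,.1])])))
print(mt.sum(),ms.sum(),r.x,c(r.x,1))
cs=[np.argwhere(m).mean(0)[::-1] for m in(mt,ms)]; print(cs,tri(*cs))
a=cv2.imread('pics/top0.png').astype(int); d=np.abs(a-t)
E
```

```text
150 203 [ 0.55828516  0.13879362  0.20951281 -1.77604979] [np.float64(0.22080714521998013), np.float64(0.287463460371739)]
[array([270.36, 239.98]), array([374.22660099, 265.06403941])] (array([0.55767899, 0.13972825, 0.20721899]), [np.float64(0.002177870347237947), np.float64(0.0021778703472379013)])
```

```bash
python3 -c "
from workcell import env
print(env.get_state()['clock'], env.hand_in())"
```

```text
the job is handed in; nothing more can be done
21.4 None
```

The quill is locked with its tip lightly touching the bottom of the well. I handed the job in at 21.4 s, with the gripper clear and touching nothing.

- **Depth:** I gripped the bar with 50 N and stepped the quill down until the vertical force rose above its steady 2.3 N. The first touch was at about 67.5 mm of travel, which puts the well bottom about 57.5 mm below the block's top, give or take about 1 mm.
- **Pressure:** I held the tip about 2 mm past first touch. That was roughly 2.5 N on the stylus, well short of solid.
- **Lock:** I turned the handle clockwise to its stop. The torque jumped to about 1 N m after 1.31 rad of turn, so I eased the wind-up back to zero before letting go.
- **Checks after release:**
  - A fit to the fixed-camera pictures put the bar's centre at 0.2095 m, against about 0.210 m while held. That is 69.6 mm of travel, so it rose too little to measure.
  - The fitted handle turn was 1.29 rad, beyond the 1.0 needed to lock.
  - The bystanders look unmoved in the before and after pictures, judged by eye only.
- **Disagreements:** a rougher measurement from the bar's outline centres gave 0.207 m, but its two camera rays missed each other by about 4 mm, so I trusted the fit. The wrist readings had about 0.4 N of noise, so the 2 mm is good to about 0.5 mm.

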